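Line up the bakery jars by size on the counter display

ROBOT

A 7-joint arm with a two-finger parallel gripper is mounted at the origin on the work surface. World frame = base frame: x ahead of the robot, y to its left, z up, the work surface at z = 0. Lengths are in m, angles in rad, forces in N, time in s.
With the tool pointing down it reaches from about 0.35 to 0.9 m from the base axis. Payload 7.2 kg.
Tool frame: the origin (TCP) lies where the fingers leave the gripper's body, on its centre line; the fingertips stand 73 mm ahead of it and the grasp point (between the pads) lies 54 mm ahead of it; z points along the fingers, y is the line along which they close (so a half turn about z gives the same grasp; the last joint's range is limited). The gripper opens to 85 mm and grips with 20 to 120 N. Pads are 22 mm wide; open, the fingers measure 114 mm over their backs; the gripper's body (76 mm by 85 mm) begins 54 mm behind the grasp point. The pads swing forward as they close: fully open they stand 13 mm farther back than shut.
Start: joints at [1.231, 0.411, -0.013, 1.596, 0.006, 1.134, -0.082], TCP at [0.168, -0.602, 0.304] pointing down, gripper open.
Joint ranges: [-2.95, 2.95], [-0.29, 1.99], [-1.47, 1.44], [0.14, 2.54], [-1.03, 4.17], [0.13, 1.85], [-2.86, 2.86]. Speed limits (rad/s): [2.39, 2.39, 3.01, 3.01, 3.14, 3.14, 3.14].

INTERFACE

Orientations are given as a unit quaternion [x, y, z, w].
In Python, from station import robot gives the robot as it stands.
- The arm moves only by the tool jog_arm, never from a script. Its argument "targets" is text: rows parted by semicolons, each of 4 numbers parted by spaces: the shift along the tool's x, y, z in m, then the turn about the tool's z in degrees. A call has 1 to 12 rows; each row shifts and turns the commanded pose from where the row before left it, along the tool's axes as they then stand; what a row does not reach is not made up. A row lasts 1/8 s, in which the tool goes at most 62.5 mm and 10.7 degrees, less where a joint would pass 70% of its speed; a pose out of reach is approached as far as the arm can. A call with a gripper value outside its range is refused whole. "gripper" is the finger opening in m, from 0 to 0.0854, set as the call begins (left out, the last holds). The fingers move at their own pace and stop on an object; "squeeze" is the grip in N (left out, the last holds). Time passes only in rows, so rows that do not move let the fingers close. It gives the time, the measured TCP pose, the force, the opening and the grip force at its end, in the units of the state.
- robot.read_state(): the state, without advancing time (a new reading comes with each control period).
- robot.camera(name): name is "side" or "top" or "wrist"; returns the picture (384x512x3 uint8, red, green, blue); there is no depth.
- robot.get_calibration(name): a dict with "fx", "fy", "cx", "cy" (pixels), "R" (3x3) and "t" (3): a world point X has camera coordinates R X + t. Camera axes: x right, y down, z forward; pixel columns grow to the right and rows downward; lengths in m; the calibration is good to about 2 mm. A picture is of the moment at which its call begins: read the wrist's pose just before it. get_calibration takes no time and is no camera call; for the wrist camera it gives the pose at the moment of the call.
- robot.job_done(): hands the job in; it is judged then, once.
The state is a dict: "time_s": time; "q": joint angles; "qvel": joint speeds; "joint_torque": joint torques, N m; "eef_pos": TCP position; "ee_rot": TCP orientation; "ft_force": force on the tool from outside, world axes, zero at the start; "ft_torque": the same for the moment, N m; "finger_gap": opening from 0.0 (shut) to 1.0 (fully open); "grip_force": force on a finger pad.
Only numpy, scipy, OpenCV 4.12 (cv2) and the standard library are available. Lean on these libraries where they do the work, as an engineer would, in place of code of your own. Each camera call takes 0.05 s, during which the arm holds its last target. There are 200 camera calls.

TASK

Set out the four stoneware jars on the display plank in order of size, one jar upright in the middle of each slate disc, with the smallest on the disc beside the little black sign and each next larger one a disc farther from it. Set them down gently, without dropping or toppling any, and leave the sign and the steel dish where they stand.

Things in the scene. Friction and masses are not known exactly. Their poses are not given: they have to be found in the camera images.
- jar_q: The smallest of four round upright stoneware jars, glazed white, straight-sided, with a closed wooden lid fixed on top: 40 mm diameter, 56 mm tall over all (the lid is the top 10 mm and 34 mm across). Loose. It starts upright on the table. Origin: centre of its underside; z up its axis.
- jar_s: The second smallest of four round upright stoneware jars, glazed white, straight-sided, with a closed wooden lid fixed on top: 48 mm diameter, 76 mm tall over all (the lid is the top 10 mm and 42 mm across). Loose. It starts upright on the table. Origin: centre of its underside; z up its axis.
- jar_p: The second largest of four round upright stoneware jars, glazed white, straight-sided, with a closed wooden lid fixed on top: 56 mm diameter, 98 mm tall over all (the lid is the top 10 mm and 50 mm across). Loose. It starts upright on the table. Origin: centre of its underside; z up its axis.
- jar_r: The largest of four round upright stoneware jars, glazed white, straight-sided, with a closed wooden lid fixed on top: 64 mm diameter, 120 mm tall over all (the lid is the top 10 mm and 58 mm across). Loose. It starts upright on the table. Origin: centre of its underside; z up its axis.
- disc_a: One of four identical flat round dark grey slate discs, 74 mm diameter, 4 mm thick, fixed on top of the display plank (light wood, 600 by 115 mm, 10 mm thick, fixed on the table) in one row along the plank, about 95 mm apart; their names say nothing about their order. Origin: centre of its underside, so its top is 4 mm above the origin (14 mm above the table). z up.
- disc_b: One of four identical flat round dark grey slate discs, 74 mm diameter, 4 mm thick, fixed on top of the display plank (light wood, 600 by 115 mm, 10 mm thick, fixed on the table) in one row along the plank, about 95 mm apart; their names say nothing about their order. Origin: centre of its underside, so its top is 4 mm above the origin (14 mm above the table). z up.
- disc_c: One of four identical flat round dark grey slate discs, 74 mm diameter, 4 mm thick, fixed on top of the display plank (light wood, 600 by 115 mm, 10 mm thick, fixed on the table) in one row along the plank, about 95 mm apart; their names say nothing about their order. Origin: centre of its underside, so its top is 4 mm above the origin (14 mm above the table). z up.
- disc_d: One of four identical flat round dark grey slate discs, 74 mm diameter, 4 mm thick, fixed on top of the display plank (light wood, 600 by 115 mm, 10 mm thick, fixed on the table) in one row along the plank, about 95 mm apart; their names say nothing about their order. Origin: centre of its underside, so its top is 4 mm above the origin (14 mm above the table). z up.
- sign: Small blank black counter sign in a wooden stand, 50 by 54 mm at the foot and 74 mm tall, standing loose on one end of the plank, about 97 mm from the centre of the nearest disc and in line with the row. It can be at either end. Origin: centre of its underside; y along the plank, z up.
- dish: Empty round steel dish, 70 mm across, 25 mm high, standing loose on the other end of the plank from the sign, about 97 mm from the centre of the nearest disc. Origin: centre of its underside.
Things that resemble listed ones, but are neither listed nor needed, are in the scene too. Leave any purple or red look-alike of the jar_r alone.

How it is judged:
By the outcome, as a careful person would: the job done as asked, in the order asked, and still so for the second after the job is handed in, with the robot touching nothing.
It also fails if it takes over 128 s, if anything falls off the work surface, if the arm or the gripper's body presses on something with over 40 N, if the wrist force passes 120 N, or if a joint passes its speed limit or range.

## Working session

There is one attempt and no reset: what is moved stays moved. The work goes in short steps, Python scripts to look and compute and a tool call to move; the robot and the scene stay as the last step left them, time stands still between calls to the robot, and variables do not carry over. Pictures are saved under pics/ and viewed, at most 14 in all, crops included, and the job is handed in when it is done.

Besides the shell and the picture viewer there is one more tool, called after ">>>" by a JSON object that holds its "name" and its "arguments". jog_arm: Moves the arm, as the interface text tells. Its arguments: {"type":"object","properties":{"targets":{"type":"string"},"gripper":{"type":"number"},"squeeze":{"type":"number"}},"required":["targets"]}

```bash
mkdir -p pics; ls
python3 - <<'E'
from station import robot
import cv2,numpy as np
s=robot.read_state(); print(s['time_s'],s['eef_pos'],s['ee_rot'])
for n in ['top','side']:
    im=robot.camera(n); cv2.imwrite(f'pics/{n}0.png',im[:,:,::-1])
    c=robot.get_calibration(n); print(n,c['fx'],c['cx'],c['cy'],np.round(c['R'],3).tolist(),np.round(-np.array(c['R']).T@c['t'],3))
E
```

```text
pics
0.0 [ 0.1676871  -0.60168355  0.30306595] [ 9.90775637e-01  1.35510064e-01 -1.51643857e-04 -7.97583459e-04]
top 409.06668269982123 256.9408060324035 190.34155879227035 [[0.006, -1.0, 0.022], [-0.989, -0.01, -0.151], [0.151, -0.021, -0.988]] [0.339 0.036 1.045]
side 349.71196883815077 247.59376028923367 197.59420731077765 [[0.97, -0.244, -0.022], [-0.156, -0.547, -0.823], [0.189, 0.801, -0.568]] [ 0.372 -0.609  0.473]
```

View pics/top0.png

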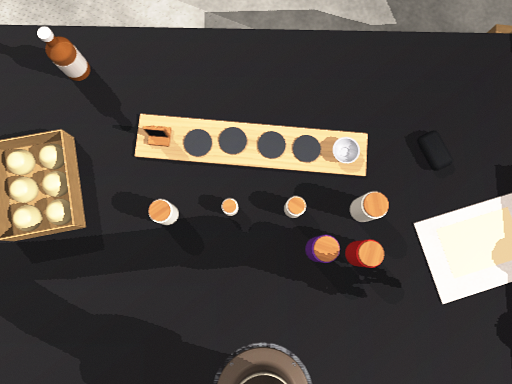

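View pics/side0.png

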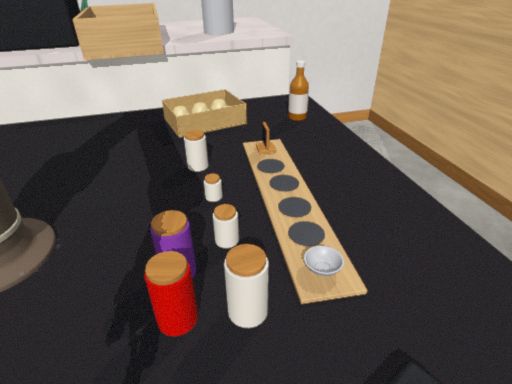

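The top view shows the sign at about (157,135), discs at (198,143), (232,140), (271,145) and (306,148), and the dish at (346,150). The jars are p (163,212), q (230,207), s (295,207) and r (370,207), with the purple and red look-alikes below r. The side view agrees.

```bash
cat > h.py <<'E'
import cv2,numpy as np
from station import robot
def ray(c,u,v,z):
    R=np.array(c['R']);o=-R.T@np.array(c['t'])
    d=R.T@np.array([(u-c['cx'])/c['fx'],(v-c['cy'])/c['fy'],1]);return o+d*(z-o[2])/d[2]
def blobs(m,amin):
    m=cv2.morphologyEx(m.astype(np.uint8)*255,cv2.MORPH_OPEN,np.ones((3,3)))
    for k in cv2.findContours(m,cv2.RETR_EXTERNAL,cv2.CHAIN_APPROX_NONE)[0]:
        if cv2.contourArea(k)>amin: yield k
def mm(c,k,z):
    P=np.array([ray(c,u,v,z)[:2] for u,v in cv2.convexHull(k)[:,0]],np.float32)*1000
    (x,y),r,a=cv2.fitEllipse(P); return round(x),round(y),np.round(r),round(a)
E
python3 - <<'E'
from h import *
for n in ['top','side']:
    im=cv2.imread(f'pics/{n}0.png');c=robot.get_calibration(n);hsv=cv2.cvtColor(im,cv2.COLOR_BGR2HSV)
    H,S,V=cv2.split(hsv)
    print(n,'lids')
    for k in blobs((H>5)&(H<18)&(S>140)&(V>110),40):
        x,y,w,h=cv2.boundingRect(k)
        print((x+w/2,y+h/2),[mm(c,k,z) for z in (.056,.076,.098,.120)])
    # discs: dark inside plank hull
    pl=max(blobs((H>8)&(H<30)&(S>60)&(V>150),500),key=lambda k:cv2.contourArea(cv2.convexHull(k)) if cv2.boundingRect(k)[0]>100 and cv2.boundingRect(k)[1]>100 else 0)
    hm=np.zeros(H.shape,np.uint8);cv2.fillConvexPoly(hm,cv2.convexHull(pl),255)
    print('plank',[np.round(ray(c,*p,.010)[:2]*1000).tolist() for p in cv2.boxPoints(cv2.minAreaRect(pl))])
    for k in blobs((hm>0)&(V<100),80): print('dark',cv2.boundingRect(k),mm(c,k,.014))
E
```

```text
top lids
(371.0, 253.5) [(340, -261, array([61., 63.]), 5), (340, -255, array([60., 62.]), 5), (340, -248, array([59., 60.]), 5), (340, -241, array([57., 59.]), 5)]
(326.0, 249.0) [(350, -152, array([58., 59.]), 152), (350, -148, array([57., 58.]), 152), (350, -144, array([56., 56.]), 152), (350, -140, array([54., 55.]), 152)]
(159.5, 210.5) [(440, 251, array([47., 51.]), 160), (438, 246, array([46., 50.]), 160), (435, 241, array([45., 48.]), 160), (433, 237, array([44., 47.]), 160)]
(230.0, 206.0) [(452, 82, array([29., 30.]), 115), (450, 81, array([28., 29.]), 115), (447, 80, array([27., 28.]), 115), (445, 79, array([27., 28.]), 115)]
(296.5, 205.5) [(455, -80, array([37., 40.]), 10), (452, -78, array([36., 39.]), 10), (450, -75, array([35., 38.]), 10), (447, -73, array([35., 37.]), 10)]
(376.5, 204.5) [(459, -277, array([58., 62.]), 20), (457, -270, array([56., 61.]), 20), (454, -263, array([55., 60.]), 20), (451, -256, array([54., 58.]), 20)]
(159.5, 141.0) [(613, 261, array([25., 72.]), 178), (607, 256, array([25., 71.]), 178), (601, 251, array([24., 69.]), 178), (595, 246, arra
[... 2412 characters left out ...]
array([44., 60.]), 161), (710, 225, array([41., 56.]), 161)]
(369.5, 122.5) [(956, 270, array([158., 225.]), 13), (928, 228, array([150., 214.]), 13), (897, 182, array([142., 203.]), 13), (866, 135, array([134., 191.]), 13)]
(299.5, 81.0) [(909, 718, array([ 66., 422.]), 158), (883, 654, array([ 63., 402.]), 158), (855, 584, array([ 60., 380.]), 158), (827, 514, array([ 56., 357.]), 158)]
plank [[582.0, 325.0], [822.0, 434.0], [649.0, -279.0], [534.0, -294.0]]
dark (289, 222, 35, 24) (606, -115, array([69., 72.]), 163)
dark (279, 198, 31, 19) (615, -24, array([69., 70.]), 140)
dark (270, 176, 28, 15) (625, 77, array([68., 71.]), 166)
dark (258, 160, 26, 13) (619, 167, array([68., 69.]), 138)
```

Both views agree to within 3 mm, so I average them. In mm: q (451,81), s (451,-79), p (434,240), r (450,-257). Discs outward from the sign: (620,168), (626,77), (616,-23), (607,-114). I'll turn the tool so that tool x is +y and tool y is +x, closing across the plank.

>>> {"name": "jog_arm", "arguments": {"targets": "0 0 0 -9.3;0 0 0 -9.3;0 0 0 -9.3;0 0 0 -9.3;0 0 0 -9.3;0 0 0 -9.3;0 0 0 -9.3;0 0 0 -9.3;0 0 0 0;0 0 0 0", "gripper": 0.0854, "squeeze": 40}}

```text
time_s: 1.35
eef_pos: [0.1677, -0.602, 0.3036]
ee_rot: [0.709, 0.706, 0.0, -0.0]
ft_force: [-0.8, 0.5, 0.6]
finger_gap: 0.998
grip_force: 0.0
```

>>> {"name": "jog_arm", "arguments": {"targets": "0.0345 0.0282 0 0;0.0345 0.0282 0 0;0.0345 0.0282 0 0;0.0345 0.0282 0 0;0.0345 0.0282 0 0;0.0345 0.0282 0 0;0.0345 0.0282 0 0;0.0345 0.0282 0 0;0.0345 0.0282 0 0;0.0345 0.0282 0 0;0 0 0 0;0 0 0 0"}}

```text
time_s: 2.85
eef_pos: [0.4497, -0.2575, 0.3038]
ee_rot: [0.708, 0.706, -0.0, -0.0]
ft_force: [0.2, 0.8, 0.3]
finger_gap: 1.001
grip_force: 0.0
```

Run:
```python
from h import *
c=robot.get_calibration('wrist');im=robot.camera('wrist');cv2.imwrite('pics/w1.png',im[:,:,::-1])
print(-np.array(c['R']).T@c['t'])
```

```text
[ 0.44956761 -0.18248109  0.37557954]
```

View pics/w1.png

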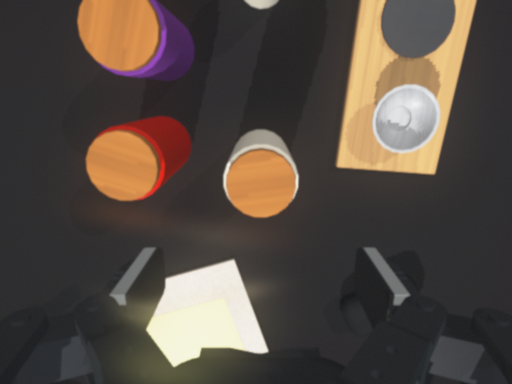

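The wrist view shows r's lid at (262,183) between the fingers, red at (123,163), the dish at (406,118) and disc D at (418,20). I'll check r's position from this view.

```bash
cat >> h.py <<'E'
def wlook(zs,name):
    c=robot.get_calibration('wrist');im=robot.camera('wrist')[:,:,::-1].copy();cv2.imwrite(f'pics/{name}.png',im)
    H,S,V=cv2.split(cv2.cvtColor(im,cv2.COLOR_BGR2HSV))
    for k in blobs((H>5)&(H<18)&(S>140)&(V>110),400):
        print('lid',cv2.boundingRect(k),[mm(c,k,z) for z in zs])
    print(robot.read_state()['eef_pos'])
E
python3 -c "
from h import *
wlook([.12],'w1b')"
```

```text
lid (228, 149, 67, 68) [(450, -255, array([55., 58.]), 0)]
lid (86, 129, 74, 71) [(339, -239, array([58., 61.]), 123)]
lid (78, 0, 82, 70) [(349, -139, array([56., 59.]), 79)]
[ 0.44916783 -0.25830871  0.30378531]
```

>>> {"name": "jog_arm", "arguments": {"targets": "0.001 0 0.03 0;0.001 0 0.03 0;0 0 0.03 0;0 0 0.03 0;0 0 0.02 0;0 0 0.012 0;0 0 0.008 0;0 0 0 0;0 0 0 0"}}

```text
time_s: 4.08
eef_pos: [0.4503, -0.2554, 0.1445]
ee_rot: [0.707, 0.707, 0.0, 0.001]
ft_force: [-0.1, -0.2, 0.2]
finger_gap: 1.003
grip_force: 0.0
```

>>> {"name": "jog_arm", "arguments": {"targets": "0 0 0 0;0 0 0 0;0 0 0 0;0 0 0 0;0 0 0 0;0 0 0 0;0 0 0 0;0 0 0 0", "gripper": 0.03}}

```text
time_s: 5.08
eef_pos: [0.4503, -0.2554, 0.1447]
ee_rot: [0.707, 0.707, 0.0, 0.001]
ft_force: [-0.9, -0.5, 6.4]
finger_gap: 0.737
grip_force: 42.7
```

>>> {"name": "jog_arm", "arguments": {"targets": "0 0 -0.005 0;0 0 -0.01 0;0 0 -0.015 0;0 0 -0.02 0;0 0 -0.02 0;0 0 -0.01 0;0 0 0 0;0 0 0 0"}}

```text
time_s: 6.08
eef_pos: [0.4496, -0.2551, 0.2234]
ee_rot: [0.707, 0.707, -0.0, -0.0]
ft_force: [0.4, -0.1, -3.5]
finger_gap: 0.739
grip_force: 44.7
```

>>> {"name": "jog_arm", "arguments": {"targets": "0.008 0.009 0 0;0.0155 0.0175 0 0;0.0155 0.0175 0 0;0.0155 0.0175 0 0;0.0155 0.0175 0 0;0.0155 0.0175 0 0;0.0155 0.0175 0 0;0.0155 0.0175 0 0;0.0155 0.0175 0 0;0.009 0.008 0 0;0 0 0 0;0 0 0 0"}}

```text
time_s: 7.58
eef_pos: [0.6065, -0.1151, 0.2237]
ee_rot: [0.708, 0.707, -0.001, -0.0]
ft_force: [-0.0, -0.5, -3.4]
finger_gap: 0.737
grip_force: 44.8
```

>>> {"name": "jog_arm", "arguments": {"targets": "0 0 0.02 0;0 0 0.02 0;0 0 0.01 0;0 0 0.005 0;0 0 0 0;0 0 0 0"}}

```text
time_s: 8.32
eef_pos: [0.6074, -0.1142, 0.1695]
ee_rot: [0.707, 0.707, 0.0, 0.0]
ft_force: [0.5, -0.4, -2.7]
finger_gap: 0.74
grip_force: 44.9
```

```bash
cat >> h.py <<'E'
def look(z,name):
    for n in ['top','side']:
        c=robot.get_calibration(n);im=robot.camera(n)[:,:,::-1].copy();cv2.imwrite(f'pics/{name}{n}.png',im)
    print(robot.read_state()['eef_pos'])
E
python3 -c "
from h import *
look(0,'p1')
wlook([.145],'w2')
"
```

```text
[ 0.60735303 -0.11423232  0.1694955 ]
lid (178, 242, 163, 112) [(607, -114, array([57., 57.]), 97)]
[ 0.60729522 -0.11426491  0.16946613]
```

View pics/p1side.png

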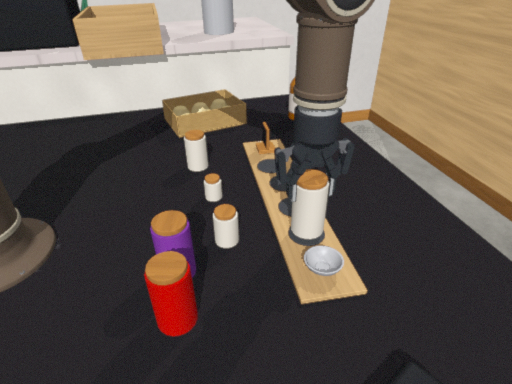

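The side view shows r upright over disc D at about (308,235), clear of the dish, and the wrist view puts its lid at (607,-114). I'm lowering it.

>>> {"name": "jog_arm", "arguments": {"targets": "0 0 0.004 0;0 0 0.003 0;0 0 0.0015 0;0 0 0.001 0;0 0 0.0005 0;0 0 0 0;0 0 0 0"}}

```text
time_s: 9.35
eef_pos: [0.6071, -0.1142, 0.159]
ee_rot: [0.707, 0.707, 0.0, 0.0]
ft_force: [-0.3, -0.1, -4.4]
finger_gap: 0.742
grip_force: 44.9
```

>>> {"name": "jog_arm", "arguments": {"targets": "0 0 0.0005 0;0 0 0.0005 0;0 0 0 0;0 0 0 0"}}

```text
time_s: 9.85
eef_pos: [0.6071, -0.1142, 0.1587]
ee_rot: [0.707, 0.707, 0.0, 0.0]
ft_force: [-2.4, 0.4, 4.8]
finger_gap: 0.736
grip_force: 46.0
```

Contact. Releasing and backing off.

>>> {"name": "jog_arm", "arguments": {"targets": "0 0 0 0;0 0 0 0;0 0 0 0;0 0 0 0;0 0 0 0;0 0 0 0;0 0 0 0", "gripper": 0.0854}}

```text
time_s: 10.72
eef_pos: [0.607, -0.1143, 0.1579]
ee_rot: [0.707, 0.707, 0.0, 0.0]
ft_force: [-0.5, -0.7, -0.5]
finger_gap: 1.003
grip_force: 0.0
```

>>> {"name": "jog_arm", "arguments": {"targets": "0 0 -0.01 0;0 0 -0.02 0;0 0 -0.03 0;0 0 -0.03 0;0 0 -0.03 0;0 0 -0.025 0;0 0 0 0"}}

```text
time_s: 11.6
eef_pos: [0.608, -0.1141, 0.3067]
ee_rot: [0.707, 0.707, 0.002, 0.002]
ft_force: [0.5, 0.7, 0.1]
finger_gap: 0.997
grip_force: 0.0
```

>>> {"name": "jog_arm", "arguments": {"targets": "0.0354 -0.0173 0 0;0.0354 -0.0173 0 0;0.0354 -0.0173 0 0;0.0354 -0.0173 0 0;0.0354 -0.0173 0 0;0.0354 -0.0173 0 0;0.0354 -0.0173 0 0;0.0354 -0.0173 0 0;0.0354 -0.0173 0 0;0.0354 -0.0173 0 0;0 0 0 0;0 0 0 0"}}

```text
time_s: 13.1
eef_pos: [0.4343, 0.2392, 0.3027]
ee_rot: [0.707, 0.707, -0.0, 0.0]
ft_force: [0.8, 1.0, -0.3]
finger_gap: 1.0
grip_force: 0.0
```

```bash
python3 -c "
from h import *
wlook([.098,.056],'w3')
c=robot.get_calibration('top');im=robot.camera('top')[:,:,::-1].copy();H,S,V=cv2.split(cv2.cvtColor(im,cv2.COLOR_BGR2HSV))
for k in blobs((H>5)&(H<18)&(S>140)&(V>110),40): print(mm(c,k,.134))
"
```

```text
lid (234, 148, 53, 55) [(434, 244, array([46., 50.]), 5), (434, 233, array([53., 57.]), 5)]
lid (417, 109, 81, 64) [(602, 275, array([67., 76.]), 7), (628, 269, array([78., 88.]), 7)]
[0.43454302 0.23877763 0.30267606]
(336, -259, array([10., 38.]), 85)
(341, -233, array([44., 57.]), 66)
(354, -138, array([40., 57.]), 168)
(439, 224, array([18., 39.]), 130)
(451, -75, array([19., 34.]), 148)
(592, 238, array([25., 51.]), 173)
(615, 231, array([22., 34.]), 163)
(608, -115, array([53., 57.]), 68)
(806, 479, array([60., 77.]), 135)
```

>>> {"name": "jog_arm", "arguments": {"targets": "0.001 0 0.03 0;0.0015 0 0.03 0;0 0 0.03 0;0 0 0.03 0;0 0 0.03 0;0 0 0.014 0;0 0 0.009 0;0 0 0.006 0;0 0 0 0;0 0 0 0"}}

```text
time_s: 14.45
eef_pos: [0.4345, 0.2425, 0.1245]
ee_rot: [0.707, 0.707, 0.0, 0.0]
ft_force: [1.0, -0.4, -0.4]
finger_gap: 0.999
grip_force: 0.0
```

>>> {"name": "jog_arm", "arguments": {"targets": "0 0 0 0;0 0 0 0;0 0 0 0;0 0 0 0;0 0 0 0;0 0 0 0;0 0 0 0;0 0 0 0", "gripper": 0.03}}

```text
time_s: 15.45
eef_pos: [0.4344, 0.2424, 0.1244]
ee_rot: [0.707, 0.707, 0.0, 0.0]
ft_force: [-0.3, -0.7, 4.8]
finger_gap: 0.644
grip_force: 41.3
```

>>> {"name": "jog_arm", "arguments": {"targets": "0 0 -0.005 0;0 0 -0.01 0;0 0 -0.015 0;0 0 -0.02 0;0 0 -0.02 0;0 0 -0.01 0;0 0 0 0;0 0 0 0"}}

```text
time_s: 16.45
eef_pos: [0.4339, 0.242, 0.2034]
ee_rot: [0.707, 0.707, -0.0, -0.0]
ft_force: [0.1, -0.6, -2.5]
finger_gap: 0.645
grip_force: 43.0
```

```bash
python3 -c "
from h import *
wlook([.178],'w4')"
```

```text
lid (190, 246, 140, 107) [(434, 245, array([47., 50.]), 97)]
lid (471, 118, 41, 71) [(506, 298, array([16., 25.]), 6)]
[0.43385867 0.24200879 0.20323066]
```

>>> {"name": "jog_arm", "arguments": {"targets": "-0.0135 0.009 0 0;-0.0265 0.018 0 0;-0.0265 0.018 0 0;-0.0265 0.018 0 0;-0.0265 0.018 0 0;-0.0265 0.018 0 0;-0.0265 0.018 0 0;-0.0265 0.018 0 0;-0.0265 0.018 0 0;-0.0265 0.018 0 0;-0.0145 0.011 0 0;0 0 0 0"}}

```text
time_s: 18.0
eef_pos: [0.6162, -0.0259, 0.2032]
ee_rot: [0.708, 0.706, -0.0, -0.0]
ft_force: [0.4, 0.7, -2.9]
finger_gap: 0.641
grip_force: 43.0
```

>>> {"name": "jog_arm", "arguments": {"targets": "0 0 0.02 0;0 0 0.02 0;0 0 0.01 0;0 0 0.005 0;0 0 0 0;0 0 0 0"}}

```text
time_s: 18.75
eef_pos: [0.6164, -0.0242, 0.1494]
ee_rot: [0.707, 0.707, 0.0, 0.0]
ft_force: [0.4, 0.1, -2.2]
finger_gap: 0.644
grip_force: 43.0
```

```bash
python3 -c "
from h import *
wlook([.122],'w5')"
```

```text
lid (190, 247, 139, 106) [(616, -22, array([47., 51.]), 96)]
[ 0.61640994 -0.02425378  0.14949968]
```

Target TCP z is 0.138, which leaves 11 mm to go.

>>> {"name": "jog_arm", "arguments": {"targets": "0 0 0.004 0;0 0 0.003 0;0 0 0.0015 0;0 0 0.001 0;0 0 0.0005 0;0 0 0.0005 0;0 0 0.0005 0;0 0 0 0;0 0 0 0;0 0 0 0"}}

```text
time_s: 20.05
eef_pos: [0.6161, -0.0242, 0.1385]
ee_rot: [0.707, 0.707, 0.0, 0.0]
ft_force: [-1.8, -0.3, 5.4]
finger_gap: 0.647
grip_force: 43.8
```

>>> {"name": "jog_arm", "arguments": {"targets": "0 0 0 0;0 0 0 0;0 0 0 0;0 0 0 0;0 0 0 0;0 0 0 0;0 0 0 0", "gripper": 0.0854}}

```text
time_s: 20.92
eef_pos: [0.6161, -0.0243, 0.1379]
ee_rot: [0.707, 0.707, 0.0, 0.0]
ft_force: [0.8, -0.1, 0.2]
finger_gap: 1.0
grip_force: 0.0
```

>>> {"name": "jog_arm", "arguments": {"targets": "0 0 -0.01 0;0 0 -0.02 0;0 0 -0.03 0;0 0 -0.03 0;0 0 -0.03 0;0 0 -0.02 0;0 0 0 0"}}

```text
time_s: 21.8
eef_pos: [0.6169, -0.024, 0.281]
ee_rot: [0.707, 0.707, 0.002, 0.002]
ft_force: [-0.7, -0.1, 0.0]
finger_gap: 0.998
grip_force: 0.0
```

>>> {"name": "jog_arm", "arguments": {"targets": "-0.011 -0.033 0 0;-0.011 -0.033 0 0;-0.011 -0.033 0 0;-0.011 -0.033 0 0;-0.011 -0.033 0 0;0 0 0 0;0 0 0 0"}}

```text
time_s: 22.68
eef_pos: [0.4514, -0.0791, 0.278]
ee_rot: [0.707, 0.707, 0.0, 0.0]
ft_force: [0.7, -0.5, 1.1]
finger_gap: 0.998
grip_force: 0.0
```

```bash
python3 -c "
from h import *
wlook([.076,.112],'w6')"
```

```text
lid (114, 234, 42, 30) [(323, -144, array([27., 63.]), 106), (340, -126, array([23., 55.]), 106)]
lid (430, 209, 82, 58) [(647, -139, array([66., 77.]), 84), (622, -121, array([57., 67.]), 84)]
lid (252, 161, 30, 41) [(458, -78, array([14., 45.]), 148), (457, -69, array([12., 39.]), 148)]
lid (452, 83, 60, 70) [(641, -25, array([56., 61.]), 91), (616, -23, array([49., 53.]), 91)]
[ 0.45166389 -0.07890672  0.27794364]
```

>>> {"name": "jog_arm", "arguments": {"targets": "0 0 0.03 0;0 0 0.03 0;0 0 0.03 0;0 0 0.03 0;0 0 0.025 0;0 0 0.014 0;0 0 0.009 0;0 0 0.006 0;0 0 0 0;0 0 0 0"}}

```text
time_s: 23.98
eef_pos: [0.4514, -0.0793, 0.1044]
ee_rot: [0.707, 0.707, 0.0, 0.0]
ft_force: [-0.0, -0.1, 0.5]
finger_gap: 0.998
grip_force: 0.0
```

>>> {"name": "jog_arm", "arguments": {"targets": "0 0 0 0;0 0 0 0;0 0 0 0;0 0 0 0;0 0 0 0;0 0 0 0;0 0 0 0;0 0 0 0", "gripper": 0.02}}

```text
time_s: 24.98
eef_pos: [0.4513, -0.0793, 0.1044]
ee_rot: [0.707, 0.707, 0.0, 0.0]
ft_force: [-1.1, 0.2, 6.2]
finger_gap: 0.549
grip_force: 40.3
```

>>> {"name": "jog_arm", "arguments": {"targets": "0 0 -0.005 0;0 0 -0.01 0;0 0 -0.015 0;0 0 -0.02 0;0 0 -0.02 0;0 0 -0.02 0;0 0 -0.01 0;0 0 0 0;0 0 0 0"}}

```text
time_s: 26.1
eef_pos: [0.4506, -0.0792, 0.2034]
ee_rot: [0.707, 0.707, -0.0, -0.0]
ft_force: [-0.3, 0.3, -2.7]
finger_gap: 0.551
grip_force: 41.7
```

```bash
python3 -c "
from h import *
wlook([.176],'w7')"
```

```text
lid (33, 290, 52, 46) [(377, -79, array([ 8., 29.]), 131)]
lid (203, 250, 114, 100) [(450, -76, array([41., 43.]), 172)]
[ 0.45057944 -0.07917053  0.20325939]
```

>>> {"name": "jog_arm", "arguments": {"targets": "0.012 0 0 0;0.025 0 0 0;0.027 0 0 0;0.027 0 0 0;0.027 0 0 0;0.025 0 0 0;0.012 0 0 0;0 0 0 0;0 0 0 0"}}

```text
time_s: 27.28
eef_pos: [0.451, 0.0749, 0.2037]
ee_rot: [0.708, 0.707, -0.0, 0.0]
ft_force: [-0.3, -0.2, -2.5]
finger_gap: 0.553
grip_force: 41.6
```

>>> {"name": "jog_arm", "arguments": {"targets": "0 0.013 0 0;0 0.025 0 0;0 0.025 0 0;0 0.025 0 0;0 0.025 0 0;0 0.025 0 0;0 0.025 0 0;0 0.0125 0 0;0 0 0 0;0 0 0 0"}}

```text
time_s: 28.52
eef_pos: [0.6258, 0.0757, 0.2036]
ee_rot: [0.707, 0.707, -0.0, -0.0]
ft_force: [-0.7, -0.1, -2.3]
finger_gap: 0.553
grip_force: 41.8
```

>>> {"name": "jog_arm", "arguments": {"targets": "0 0 0.02 0;0 0 0.02 0;0 0 0.02 0;0 0 0.01 0;0 0 0.005 0;0 0 0 0;0 0 0 0"}}

```text
time_s: 29.4
eef_pos: [0.627, 0.0759, 0.1295]
ee_rot: [0.707, 0.707, 0.0, 0.0]
ft_force: [-0.1, -0.0, -2.8]
finger_gap: 0.548
grip_force: 41.8
```

```bash
python3 -c "
from h import *
wlook([.1],'w8')"
```

```text
lid (203, 251, 113, 98) [(627, 78, array([41., 43.]), 1)]
[0.62700964 0.07582566 0.12962536]
```

Target z is 0.1184, 11 mm down.

>>> {"name": "jog_arm", "arguments": {"targets": "0 -0.001 0.004 0;0 0 0.003 0;0 0 0.0015 0;0 0 0.001 0;0 0 0.0005 0;0 0 0.0005 0;0 0 0.0005 0;0 0 0 0;0 0 0 0;0 0 0 0"}}

```text
time_s: 30.7
eef_pos: [0.6257, 0.0758, 0.1185]
ee_rot: [0.707, 0.707, 0.0, 0.0]
ft_force: [-2.3, -0.2, 6.6]
finger_gap: 0.555
grip_force: 42.6
```

Contact again. I release, retreat and go to q (451,81).

>>> {"name": "jog_arm", "arguments": {"targets": "0 0 0 0;0 0 0 0;0 0 0 0;0 0 0 0;0 0 0 0;0 0 0 0;0 0 0 0;0 0 0 0", "gripper": 0.0854}}

```text
time_s: 31.7
eef_pos: [0.6256, 0.0757, 0.1179]
ee_rot: [0.707, 0.707, -0.0, 0.0]
ft_force: [0.3, -0.0, 0.5]
finger_gap: 1.003
grip_force: 0.0
```

>>> {"name": "jog_arm", "arguments": {"targets": "0 0 -0.01 0;0 0 -0.02 0;0 0 -0.03 0;0 0 -0.03 0;0 0 -0.03 0;0 0 -0.02 0;0 0 0 0"}}

```text
time_s: 32.58
eef_pos: [0.6263, 0.0759, 0.2601]
ee_rot: [0.707, 0.707, 0.001, 0.001]
ft_force: [-1.1, 0.1, 0.3]
finger_gap: 1.0
grip_force: 0.0
```

>>> {"name": "jog_arm", "arguments": {"targets": "0.001 -0.035 0 0;0.001 -0.035 0 0;0.001 -0.035 0 0;0.001 -0.035 0 0;0.001 -0.035 0 0;0 0 0 0;0 0 0 0"}}

```text
time_s: 33.45
eef_pos: [0.451, 0.0805, 0.2576]
ee_rot: [0.707, 0.707, -0.0, 0.0]
ft_force: [-0.1, 0.1, 0.0]
finger_gap: 1.001
grip_force: 0.0
```

```bash
python3 -c "
from h import *
wlook([.056,.09],'w9')"
```

```text
lid (444, 294, 48, 24) [(656, -47, array([26., 47.]), 83), (630, -22, array([23., 41.]), 83)]
lid (455, 170, 57, 51) [(650, 67, array([47., 52.]), 66), (625, 78, array([41., 46.]), 66)]
[0.45126419 0.08064274 0.25761842]
```

>>> {"name": "jog_arm", "arguments": {"targets": "0 0 0.03 0;0 0 0.03 0;0 0 0.03 0;0 0 0.03 0;0 0 0.023 0;0 0 0.014 0;0 0 0.008 0;0 0 0.006 0;0 0 0 0;0 0 0 0"}}

```text
time_s: 34.75
eef_pos: [0.4509, 0.0808, 0.0874]
ee_rot: [0.707, 0.707, 0.0, 0.0]
ft_force: [0.9, 0.3, -0.1]
finger_gap: 1.002
grip_force: 0.0
```

>>> {"name": "jog_arm", "arguments": {"targets": "0 0 0 0;0 0 0 0;0 0 0 0;0 0 0 0;0 0 0 0;0 0 0 0;0 0 0 0;0 0 0 0;0 0 0 0", "gripper": 0.02}}

```text
time_s: 35.88
eef_pos: [0.4508, 0.0808, 0.0873]
ee_rot: [0.707, 0.707, 0.0, 0.0]
ft_force: [-0.1, -0.4, 4.5]
finger_gap: 0.455
grip_force: 39.7
```

>>> {"name": "jog_arm", "arguments": {"targets": "0 0 -0.005 0;0 0 -0.01 0;0 0 -0.015 0;0 0 -0.02 0;0 0 -0.02 0;0 0 -0.02 0;0 0 -0.01 0;0 0 0 0;0 0 0 0"}}

```text
time_s: 37.0
eef_pos: [0.4503, 0.0806, 0.1864]
ee_rot: [0.707, 0.707, -0.0, -0.0]
ft_force: [0.4, -0.3, -1.5]
finger_gap: 0.456
grip_force: 40.3
```

```bash
python3 -c "
from h import *
wlook([.156],'w10')"
```

```text
lid (228, 285, 77, 49) [(453, 78, array([17., 32.]), 120)]
lid (214, 251, 86, 51) [(449, 90, array([24., 32.]), 112)]
[0.45021352 0.08068271 0.18630596]
```

>>> {"name": "jog_arm", "arguments": {"targets": "0.012 0 0 0;0.02 0 0 0;0.022 0 0 0;0.02 0 0 0;0.012 0 0 0;0 0.013 0 0;0 0.025 0 0;0 0.025 0 0;0 0.025 0 0;0 0.025 0 0;0 0.025 0 0;0 0.02 0 0"}}

```text
time_s: 38.55
eef_pos: [0.6105, 0.165, 0.1863]
ee_rot: [0.708, 0.706, -0.0, 0.0]
ft_force: [0.3, -0.3, -1.4]
finger_gap: 0.459
grip_force: 40.4
```

>>> {"name": "jog_arm", "arguments": {"targets": "0 0.0115 0 0;0 0 0 0;0 0 0.02 0;0 0 0.02 0;0 0 0.02 0;0 0 0.01 0;0 0 0.005 0;0 0 0 0;0 0 0 0"}}

```text
time_s: 39.67
eef_pos: [0.6205, 0.1669, 0.1126]
ee_rot: [0.707, 0.707, 0.001, 0.0]
ft_force: [-0.3, 0.2, -0.3]
finger_gap: 0.462
grip_force: 40.4
```

```bash
python3 -c "
from h import *
c=robot.get_calibration('wrist');im=robot.camera('wrist')[:,:,::-1].copy();cv2.imwrite('pics/w11.png',im)
H,S,V=cv2.split(cv2.cvtColor(im,cv2.COLOR_BGR2HSV))
L=[k for k in blobs((H>3)&(H<20)&(S>120)&(V>50),100) if 180<cv2.boundingRect(k)[0]<330 and cv2.boundingRect(k)[1]>230]
k=np.vstack(L);print(cv2.boundingRect(k),mm(c,k,.0813),robot.read_state()['eef_pos'])
cv2.imwrite('pics/s11.png',robot.camera('side')[:,:,::-1])"
```

```text
(213, 247, 93, 86) (620, 172, array([34., 37.]), 177) [0.62049184 0.16688132 0.11260143]
```

View pics/w11.png

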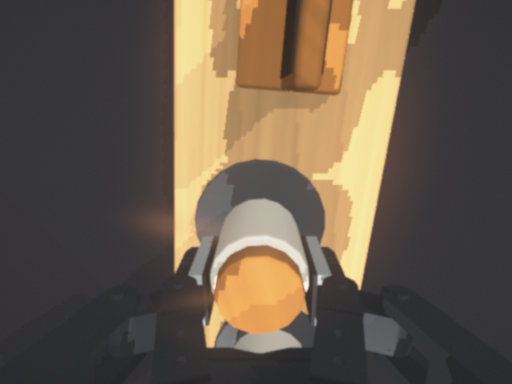

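The wrist view shows q held upright over disc A, disc edge at about (196–325, 160+), with the sign foot well ahead at y<95. I'm trimming y by 1 mm and lowering.

>>> {"name": "jog_arm", "arguments": {"targets": "-0.001 0 0.004 0;0 0 0.003 0;0 0 0.0015 0;0 0 0.001 0;0 0 0.0005 0;0 0 0.0005 0;0 0 0.0005 0;0 0 0 0;0 0 0 0;0 0 0 0"}}

```text
time_s: 41.02
eef_pos: [0.6202, 0.1658, 0.1014]
ee_rot: [0.707, 0.707, 0.0, 0.0]
ft_force: [-2.2, -0.4, 5.6]
finger_gap: 0.457
grip_force: 40.8
```

>>> {"name": "jog_arm", "arguments": {"targets": "0 0 0 0;0 0 0 0;0 0 0 0;0 0 0 0;0 0 0 0;0 0 0 0;0 0 0 0;0 0 0 0", "gripper": 0.0854}}

```text
time_s: 42.02
eef_pos: [0.6202, 0.1657, 0.1009]
ee_rot: [0.707, 0.707, 0.0, 0.0]
ft_force: [0.4, 1.1, -0.1]
finger_gap: 1.0
grip_force: 0.0
```

>>> {"name": "jog_arm", "arguments": {"targets": "0 0 -0.01 0;0 0 -0.02 0;0 0 -0.03 0;0 0 -0.03 0;0 0 -0.04 0;0 0 -0.04 0;0 -0.03 -0.02 0;0 -0.04 0 0;0 -0.04 0 0;0 -0.04 0 0;0 -0.03 0 0;0 0 0 0"}}

```text
time_s: 43.52
eef_pos: [0.4385, 0.1662, 0.2925]
ee_rot: [0.707, 0.708, 0.0, 0.001]
ft_force: [0.4, -0.2, 0.4]
finger_gap: 1.0
grip_force: 0.0
```

>>> {"name": "jog_arm", "arguments": {"targets": "0.03 0 0 0;0.03 0 0 0;0.03 0 0 0;0.03 0 0 0;0.03 0 0 0;0.03 0 0 0;0 0 0 0;0 0 0 0"}}

```text
time_s: 44.52
eef_pos: [0.4407, 0.3454, 0.2911]
ee_rot: [0.707, 0.707, -0.0, 0.0]
ft_force: [-0.0, -0.9, -0.3]
finger_gap: 1.003
grip_force: 0.0
```

Run:
```python
from h import *
for n in ['top','side']:
    c=robot.get_calibration(n);im=robot.camera(n)[:,:,::-1].copy();cv2.imwrite(f'pics/end_{n}.png',im)
    H,S,V=cv2.split(cv2.cvtColor(im,cv2.COLOR_BGR2HSV))
    for k in blobs((H>5)&(H<18)&(S>140)&(V>90),40):
        M=[mm(c,k,z) for z in (.070,.090,.112,.134)]
        if 560<M[0][0]<700: print(n,cv2.boundingRect(k),M)
```

```text
top (150, 136, 20, 10) [(610, 253, array([26., 54.]), 171), (604, 248, array([26., 53.]), 171), (598, 243, array([25., 52.]), 171), (592, 238, array([25., 50.]), 171)]
top (227, 125, 13, 11) [(638, 73, array([17., 40.]), 148), (632, 72, array([17., 39.]), 148), (625, 72, array([16., 38.]), 148), (618, 71, array([16., 37.]), 148)]
top (310, 124, 12, 24) [(626, -128, array([25., 74.]), 98), (621, -125, array([24., 72.]), 98), (614, -121, array([24., 71.]), 98), (608, -118, array([23., 69.]), 98)]
top (265, 124, 19, 20) [(628, -27, array([46., 50.]), 73), (622, -26, array([45., 49.]), 73), (616, -24, array([44., 48.]), 73), (609, -23, array([43., 47.]), 73)]
side (286, 163, 41, 31) [(647, 1, array([ 78., 135.]), 179), (633, -30, array([ 75., 128.]), 179), (618, -63, array([ 70., 121.]), 179), (603, -96, array([ 66., 113.]), 179)]
side (277, 151, 17, 11) [(636, 108, array([41., 54.]), 153), (623, 72, array([39., 52.]), 153), (609, 33, array([36., 49.]), 153), (594, -6, array([34., 46.]), 153)]
side (256, 122, 21, 32) [(618, 222, array([ 57., 215.]), 168), (606, 181, array([ 54., 204.]), 168), (592, 136, array([ 51., 192.]), 168), (579, 90, array([ 48., 181.]), 168)]
```

View pics/end_top.png

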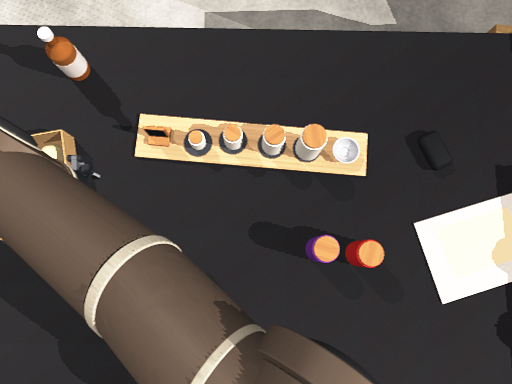

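View pics/end_side.png

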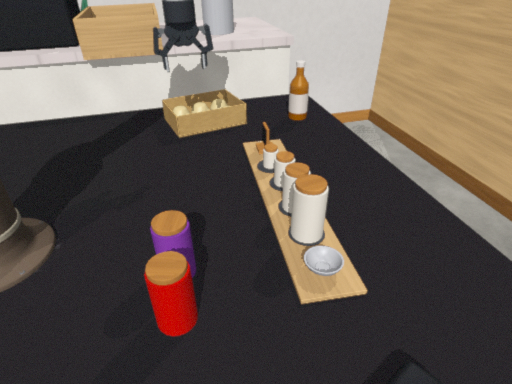

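Both views show all four jars upright on their discs, ordered from the sign at (157,135) to the dish at (346,150), with neither of those moved. q is the only one still unmeasured, so I'll check it before handing in.

Run:
```python
from h import *
c=robot.get_calibration('top');im=cv2.imread('pics/end_top.png')
H,S,V=cv2.split(cv2.cvtColor(im,cv2.COLOR_BGR2HSV))
m=np.zeros(H.shape,bool);m[128:152,184:212]=1
for nm,mk,z in (('lid',(H>5)&(H<18)&(S>110)&(V>60),.070),):
    for k in blobs(m&mk,20): print(nm,cv2.boundingRect(k),mm(c,k,z))
# disc hull + jar
s=cv2.resize(im[110:180,140:260],None,fx=6,fy=6,interpolation=cv2.INTER_CUBIC);cv2.imwrite('pics/crop.png',s)
R=np.array(c['R'])
for P in ([.620,.168,.014],[.620,.168,.07],[.626,.0775,.09]):
    p=R@np.array(P)+c['t'];u,v=c['fx']*p[0]/p[2]+c['cx'],c['fy']*p[1]/p[2]+c['cy'];print(P,u,v,'crop',(u-140)*6,(v-110)*6)
```

```text
lid (190, 131, 12, 12) (619, 167, array([29., 31.]), 113)
lid (205, 128, 7, 7) (636, 134, array([16., 23.]), 133)
[0.62, 0.168, 0.014] 197.6513333802451 142.51068012113004 crop 345.90800028147055 195.06408072678022
[0.62, 0.168, 0.07] 194.89061725820997 136.43431516378166 crop 329.3437035492598 158.60589098268997
[0.626, 0.0775, 0.09] 231.55338548760318 132.1568593200475 crop 549.3203129256191 132.94115592028493
```

View pics/crop.png

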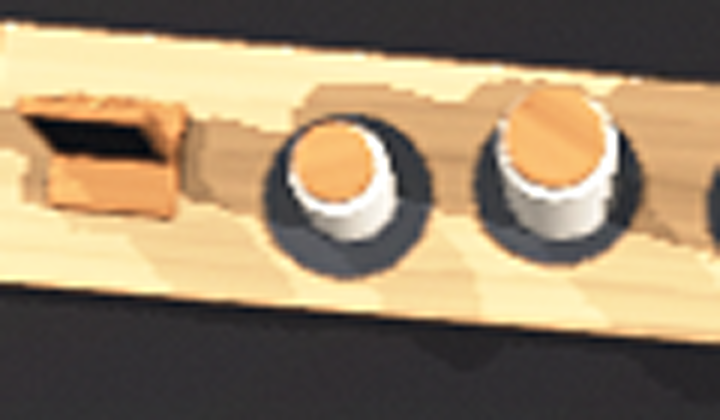

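The crop shows q and s centred on their discs. q's lid, around (332,160), measures (619,167) mm against its disc at (620,168), and s's lid is around (555,137).

```bash
python3 -c "
from station import robot
print(robot.job_done())"
```

```text
the job is handed in; nothing more can be done
None
```

The job is handed in: all four jars stand upright and centred on the slate discs, smallest beside the sign and largest by the dish, with the sign and dish left where they were; it took about 45 s of the 128 s allowed.

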